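# Square a long bread board into the corner of the counter guard

### The arm

A 7-joint arm with a two-finger parallel gripper is mounted at the origin on the work surface. World frame = base frame: x ahead of the robot, y to its left, z up, the work surface at z = 0. Lengths are in m, angles in degrees, forces in N, time in s.
With the tool pointing down it reaches from about 0.4 to 0.9 m from the base axis. Payload 5.5 kg.
Tool frame: the origin (TCP) lies on the mounting face of the last link; the fingertips stand r.finger_overhang ahead of it and the grasp point (between the pads) lies 155 mm ahead of it (r.finger_overhang is the distance from the TCP to the fingertips, in m); z points along the fingers, y is the line along which they close (so a half turn about z gives the same grasp; the last joint's range is limited). The gripper opens to 85 mm and grips with 20 to 120 N. Pads are 22 mm wide; open, the fingers measure 114 mm over their backs; the gripper's body (76 mm by 85 mm) begins 54 mm behind the grasp point. The pads swing forward as they close: fully open they stand 13 mm farther back than shut.
Start: joints at [90.138, 28.699, -24.465, 88.831, 12.651, 65.22, -12.049], TCP at [0.168, -0.628, 0.405] pointing down, gripper open.
Joint ranges: [-164.97, 164.97], [-17.58, 116.51], [-87.97, 89.64], [11.32, 138.91], [-80.73, 260.73], [10.89, 115.49], [-147.41, 147.41]. Speed limits (degrees/s): [147.25, 147.25, 180, 180, 180, 180, 180].

### API

Orientations are given as a 3x3 rotation matrix whose columns are the frame's x, y, z axes.
In Python, from station import r gives the robot as it stands.
- The arm moves only by the tool drive_tool, never from a script. Its argument "motion" is a list of rows, each an object of numbers: "hand": the opening, from -1 (shut) to 1 (fully open), so that 0 is half open; "dx", "dy", "dz": the shift along the tool's x, y, z in units of 40 mm (1.0 is 40 mm); "wx", "wy", "wz": the turn, a rotation vector about the tool's x, y, z in units of 6 degrees (1.0 is 6 degrees). A call has 1 to 12 rows; each row shifts and turns the commanded pose from where the row before left it, along the tool's axes as they then stand; what a row does not reach is not made up. A row lasts 1/8 s, in which the tool goes at most 62.5 mm and 10.7 degrees, less where a joint would pass 70% of its speed; a pose out of reach is approached as far as the arm can. A call is refused whole if a number of a shift passes 1 or a number of a turn 1, either way. A call with a gripper value outside its range is refused whole. The fingers move at their own pace and stop on an object; "newtons" is the grip in N (left out, the last holds). Time passes only in rows, so rows that do not move let the fingers close. It gives the time, the measured TCP pose, the force, the opening and the grip force at its end, in the units of the state.
- r.state(): the state, without advancing time (a new reading comes with each control period).
- r.camera(name): name is "scene" or "top" or "wrist"; returns a dict with "frame" (480x640x3 uint8, red, green, blue), "camera_matrix" (3x3 intrinsics, pixels), "rvec" (rotation vector, rad) and "tvec" (3), from world to camera coordinates, as OpenCV has them; the wrist camera has in their place "mount" (4x4, takes a point from camera to tool coordinates, whose origin is the TCP and whose axes are the flange's). Camera axes: x right, y down, z forward; pixel columns grow to the right and rows downward; lengths in m; the calibration is good to about 2 mm. A picture is of the moment at which its call begins: read the wrist's pose just before it. There is no depth.
- r.close_job(): hands the job in; it is judged then, once.
The state is a dict: "time": time; "qpos": joint angles; "qvel": joint speeds; "tau": joint torques, N m; "eef_pos": TCP position; "tcp_rot": TCP orientation; "contact_force": force on the tool from outside, world axes, zero at the start; "ft_torque": the same for the moment, N m; "gripper_width": opening from 0.0 (shut) to 1.0 (fully open); "gripper_force": force on a finger pad.
Only numpy, scipy, OpenCV 4.12 (cv2) and the standard library are available. Lean on these libraries where they do the work, as an engineer would, in place of code of your own. Each camera call takes 0.05 s, during which the arm holds its last target. There are 200 camera calls.

### The job

Push the long wooden bread board, working at its two ends by turns, until it lies flush along the black rail of the glass counter guard, and hold it pressed there for a moment with about 6 N beyond its own drag. Then slide it along the rail until its left end meets the guard's short return, press it home there in the same way, and leave it flush along the rail with its end against the return. Never press more than about 15 N on the guard, whose rail is only clamped in slots and must not be shifted, and leave the mug, the jar and the flower pot alone.

Things in the scene. Friction and masses are not known exactly. Their poses are not given: they have to be found in the camera images.
- board: Long plain wooden bread board lying loose and flat: 340 long (its y) x 100 wide (its x) x 22 thick, 0.3 to 0.6 kg, drag on the counter 1.5 to 4.5 N; too wide to grasp. Origin: centre of its underside. x points across it, away from the robot, to the long edge that is to meet the rail; y along it to its left end, which is to meet the return; z up.
- board_left (a point): Left corner of the board's long edge that is to meet the rail: in the board's frame 50 mm along x, 170 mm along y, half-way up (11 mm above the counter).
- board_right (a point): Right corner of the same edge: 50 mm along x, -170 mm along y in the board's frame, 11 mm above the counter.
- mug_mid (a point): Bystander: white mug, 76 across, 85 high, at the left; point half-way up on its axis.
- jar_mid (a point): Bystander: amber glass jar, 84 across, 130 high, at the right; point half-way up on its axis.
- pot_mid (a point): Bystander: empty terracotta flower pot, 90 across, 75 high, at the left beside the return; point half-way up on its axis.
- guard: The two steel foot plates of the low L-shaped counter guard, screwed down on the customers' side. The guard itself is bolted to them through slots and varies each time: its rail's inner face up to 15 mm nearer or farther than this origin and up to 1.7 degrees askew, the whole up to 10 mm to left or right, so it must be felt. x: away from the robot, y: left, along the nominal rail, z up.
- rail_mid (a point): Fixed on the feet, 17 mm above the guard's origin: nominal middle of the rail's inner face. Rail: black steel, 440 long, 34 high, 4 thick, glass lip behind it to 82 high, flat leg outside. At its left end, 220 mm from its middle, the return, of like section, stands square to it and runs 130 towards the robot. Rigid: close up slowly, about 12 mm/s, with a force stop.

How it is judged:
By the outcome, as a careful person would: the job done as asked, in the order asked, and still so for the second after the job is handed in, with the robot touching nothing.
It also fails if it takes over 72 s, if anything falls off the work surface, if the arm or the gripper's body presses on something with over 40 N, if the wrist force passes 120 N, or if a joint passes its speed limit or range.

## Working session

There is one attempt and no reset: what is moved stays moved. The work goes in short steps, Python scripts to look and compute and a tool call to move; the robot and the scene stay as the last step left them, time stands still between calls to the robot, and variables do not carry over. Pictures are saved under pics/ and viewed, at most 10 in all, crops included, and the job is handed in when it is done.

Besides the shell and the picture viewer there is one more tool, called after ">>>" in YAML: its name, and indented under it one key for each argument. drive_tool: Moves the arm, as the interface text tells. Its arguments: {"type":"object","properties":{"motion":{"type":"array"},"newtons":{"type":"number"}},"required":["motion"]}

```bash
ls; mkdir -p pics
python3 - <<'E'
from station import r
import cv2,numpy as np
s=r.state();print({k:np.round(v,3).tolist() for k,v in s.items()},r.finger_overhang)
for n in("scene","top"):
    c=r.camera(n);cv2.imwrite(f"pics/{n}0.png",c["frame"][:,:,::-1]);np.savez(f"{n}.npz",K=c["camera_matrix"],rv=c["rvec"],t=c["tvec"]);R=cv2.Rodrigues(np.array(c["rvec"]))[0];print(n,-R.T@np.ravel(c["tvec"]),R[2])
E
```

```text
pics
{'time': 0.0, 'qpos': [90.14, 28.755, -24.452, 88.892, 12.651, 65.219, -12.05], 'qvel': [-0.039, 0.014, 0.057, 0.05, 0.054, 0.025, -0.02], 'tau': [0.0, -56.951, -5.816, -28.093, 0.011, 0.012, -0.0], 'eef_pos': [0.167, -0.628, 0.404], 'tcp_rot': [[0.966, 0.258, -0.0], [0.258, -0.966, 0.002], [0.0, -0.002, -1.0]], 'contact_force': [-0.417, -0.635, -0.331], 'ft_torque': [-0.028, 0.06, 0.018], 'gripper_force': 0.0, 'gripper_width': 1.0} 0.1734
scene [ 1.62936639 -0.15378063  0.95360694] [-0.77604623  0.10257309 -0.62227888]
top [ 0.29488653 -0.02462627  1.21182459] [ 0.16908301  0.00567872 -0.98558545]
```

View pics/scene0.png

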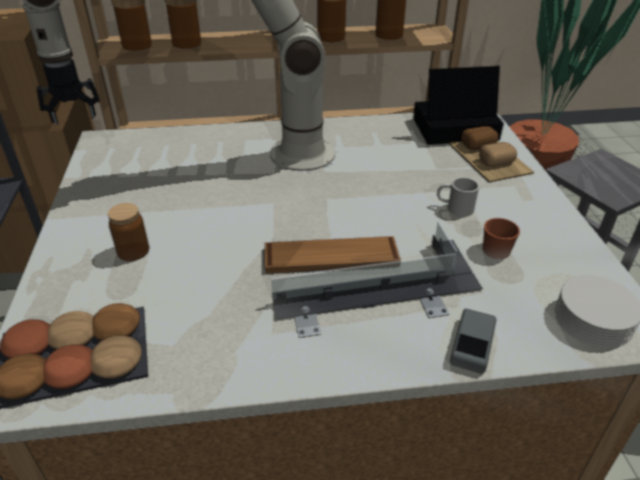

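View pics/top0.png

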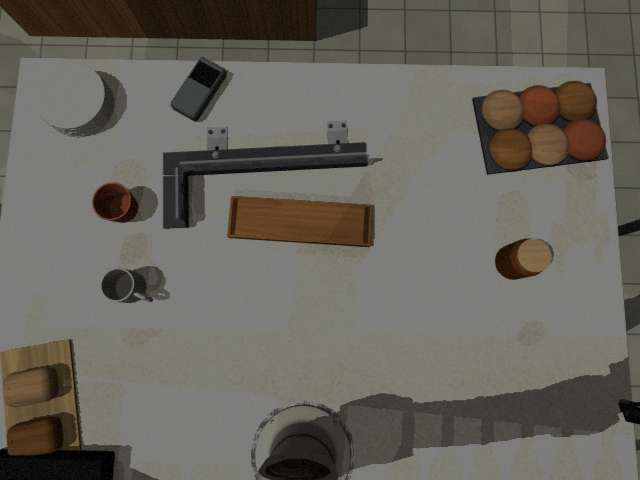

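The scene picture shows the board between the robot and the guard, with the return at the robot's left beside the pot. In the top picture the board's corners are at about (231,197), (374,206), (372,246) and (228,237), and the rail runs from (188,172) to (367,163). The mug is at (122,285), the pot at (115,202) and the jar at (515,260). I'll zoom in on the top view next.

```bash
cat > h.py <<'E'
import cv2,numpy as np
def pt(n,uv,z):
    d=np.load(n+".npz");R=cv2.Rodrigues(d["rv"])[0];t=d["t"].ravel();C=-R.T@t
    u=cv2.undistortPoints(np.array([[uv]],float),d["K"],None).ravel();w=R.T@[u[0],u[1],1]
    return C+w*(z-C[2])/w[2]
E
python3 - <<'E'
import cv2,numpy as np
from h import pt
im=cv2.imread("pics/top0.png")[130:260,150:400]
im=cv2.convertScaleAbs(im,alpha=1.6,beta=20)
cv2.imwrite("pics/topz.png",cv2.resize(im,None,fx=3.2,fy=3.2,interpolation=cv2.INTER_CUBIC))
f=lambda L,z,n="top":[print(n,u,np.round(pt(n,u,z),3)) for u in L]
f([(231,197),(374,206),(372,246),(228,237)],.022)
f([(265,240),(397,237),(399,259),(264,270)],.022,"scene")
f([(188,172),(367,163)],.0)
f([(115,202)],.0375);f([(122,285)],.0425);f([(523,259)],.065)
f([(217,140),(337,132)],.0);f([(305,322),(432,303)],0,"scene")
E
```

```text
top (231, 197) [0.584 0.186 0.022]
top (374, 206) [ 0.569 -0.157  0.022]
top (372, 246) [ 0.472 -0.152  0.022]
top (228, 237) [0.487 0.189 0.022]
scene (265, 240) [ 0.468 -0.147  0.022]
scene (397, 237) [0.499 0.197 0.022]
scene (399, 259) [0.586 0.182 0.022]
scene (264, 270) [ 0.584 -0.155  0.022]
top (188, 172) [0.651 0.3   0.   ]
top (367, 163) [ 0.682 -0.142  0.   ]
top (115, 202) [0.563 0.458 0.038]
top (122, 285) [0.367 0.423 0.042]
top (523, 259) [ 0.442 -0.489  0.065]
top (217, 140) [0.735 0.232 0.   ]
top (337, 132) [ 0.762 -0.067  0.   ]
scene (305, 322) [ 0.747 -0.072  0.   ]
scene (432, 303) [0.725 0.229 0.   ]
```

View pics/topz.png

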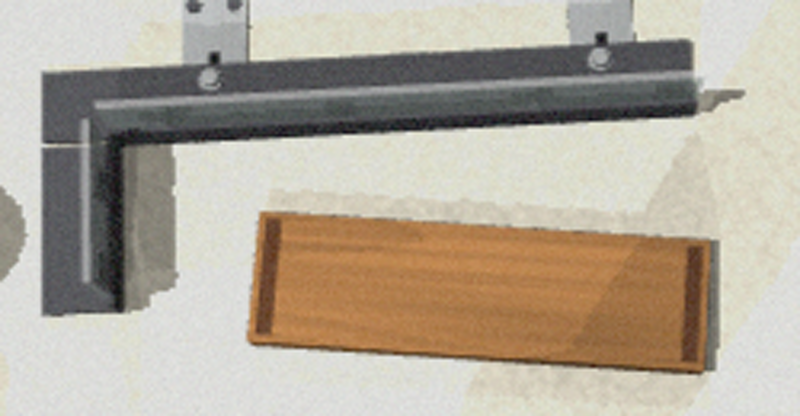

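The rail looks about 4° askew from world y in the CCW sense, and the board is about -2.5°. I'll shut the gripper, align the tool with the rail, and move behind the board's right end.

>>> drive_tool:
  motion:
    - {"hand":-1,"wz":0.9}
    - {"hand":-1,"wz":0.9}
    - {"hand":-1,"dx":0.57,"dy":-0.93}
    - {"hand":-1,"dx":0.57,"dy":-0.93}
    - {"hand":-1,"dx":0.57,"dy":-0.93}
    - {"hand":-1,"dx":0.57,"dy":-0.93}
    - {"hand":-1,"dx":0.57,"dy":-0.93}
    - {"hand":-1,"dx":0.57,"dy":-0.93}
    - {"hand":-1,"dx":0.57,"dy":-0.93}
    - {"hand":-1,"dx":0.57,"dy":-0.93}
    - {"hand":-1,"dx":0.57,"dy":-0.93}
    - {"hand":-1,"dx":0.57,"dy":-0.93}
  newtons: 40

```text
schema error: expected keys hand, dx, dy, dz, wx, wy, wz
```

Run:
```python
from h import pt
import numpy as np
a=pt("top",(188.1,175.6),0);b=pt("top",(366.6,166.3),0);c=pt("top",(188.1,226.9),0)
print(a,b,c,np.degrees(np.arctan2(b[0]-a[0],a[1]-b[1])),np.degrees(np.arctan2(a[1]-c[1],a[0]-c[0])))
from station import r
s=r.state();print(s["time"],s["eef_pos"],s["tcp_rot"],s["qpos"],s["contact_force"],r.finger_overhang)
```

```text
[0.64173475 0.29869455 0.        ] [ 0.67389832 -0.14098558  0.        ] [0.51329123 0.29071793 0.        ] 4.183861130566591 3.553631343008834
0.1 [ 0.1674685  -0.62772977  0.40376899] [[ 9.66185038e-01  2.57849424e-01 -3.82906610e-04]
 [ 2.57849698e-01 -9.66183519e-01  1.71483773e-03]
 [ 7.22118652e-05 -1.75558291e-03 -9.99998456e-01]] [ 90.13712178  28.74848217 -24.45272799  88.88423187  12.6493722
  65.22067217 -12.05042864] [-0.60510991 -0.3877603  -0.47599159] 0.1734
```

>>> drive_tool:
  motion:
    - {"hand":-1,"dx":0,"dy":0,"dz":0,"wx":0,"wy":0,"wz":0.9}
    - {"hand":-1,"dx":0,"dy":0,"dz":0,"wx":0,"wy":0,"wz":0.9}
    - {"hand":-1,"dx":0.57,"dy":-0.93,"dz":0,"wx":0,"wy":0,"wz":0}
    - {"hand":-1,"dx":0.57,"dy":-0.93,"dz":0,"wx":0,"wy":0,"wz":0}
    - {"hand":-1,"dx":0.57,"dy":-0.93,"dz":0,"wx":0,"wy":0,"wz":0}
    - {"hand":-1,"dx":0.57,"dy":-0.93,"dz":0,"wx":0,"wy":0,"wz":0}
    - {"hand":-1,"dx":0.57,"dy":-0.93,"dz":0,"wx":0,"wy":0,"wz":0}
    - {"hand":-1,"dx":0.57,"dy":-0.93,"dz":0,"wx":0,"wy":0,"wz":0}
    - {"hand":-1,"dx":0.57,"dy":-0.93,"dz":0,"wx":0,"wy":0,"wz":0}
    - {"hand":-1,"dx":0.57,"dy":-0.93,"dz":0,"wx":0,"wy":0,"wz":0}
    - {"hand":-1,"dx":0.57,"dy":-0.93,"dz":0,"wx":0,"wy":0,"wz":0}
    - {"hand":-1,"dx":0.57,"dy":-0.93,"dz":0,"wx":0,"wy":0,"wz":0}
  newtons: 40

```text
time: 1.6
eef_pos: [0.3685, -0.2391, 0.4046]
tcp_rot: [[0.997, 0.072, -0.0], [0.072, -0.997, -0.0], [-0.0, 0.0, -1.0]]
contact_force: [1.2, -0.6, -0.1]
gripper_width: -0.001
gripper_force: 0.0
```

>>> drive_tool:
  motion:
    - {"hand":-1,"dx":0.45,"dy":-0.85,"dz":0,"wx":0,"wy":0,"wz":0}
    - {"hand":-1,"dx":0.45,"dy":-0.85,"dz":0,"wx":0,"wy":0,"wz":0}
    - {"hand":-1,"dx":0.45,"dy":-0.8,"dz":0,"wx":0,"wy":0,"wz":0}
    - {"hand":-1,"dx":0,"dy":0,"dz":0.9,"wx":0,"wy":0,"wz":0}
    - {"hand":-1,"dx":0,"dy":0,"dz":0.9,"wx":0,"wy":0,"wz":0}
    - {"hand":-1,"dx":0,"dy":0,"dz":0.9,"wx":0,"wy":0,"wz":0}
    - {"hand":-1,"dx":0,"dy":0,"dz":0.9,"wx":0,"wy":0,"wz":0}
    - {"hand":-1,"dx":0,"dy":0,"dz":0.9,"wx":0,"wy":0,"wz":0}
    - {"hand":-1,"dx":0,"dy":0,"dz":0.9,"wx":0,"wy":0,"wz":0}
    - {"hand":-1,"dx":0,"dy":0,"dz":0,"wx":0,"wy":0,"wz":0}

```text
time: 2.85
eef_pos: [0.4133, -0.1362, 0.1867]
tcp_rot: [[0.997, 0.073, -0.006], [0.073, -0.997, 0.002], [-0.005, -0.003, -1.0]]
contact_force: [0.3, -0.3, 0.4]
gripper_width: 0.001
gripper_force: 0.0
```

Run:
```python
from station import r
s=r.state();print(s["eef_pos"],s["contact_force"],s["qpos"],r.finger_overhang)
```

```text
[ 0.41328414 -0.13621672  0.18670091] [ 0.29893609 -0.33856325  0.39280529] [ 40.97693733  30.6786     -30.65581127 126.23236404  30.52284602
  30.69311498 -98.82427979] 0.1734
```

>>> drive_tool:
  motion:
    - {"hand":-1,"dx":0.5,"dy":-0.25,"dz":0.1,"wx":0,"wy":0,"wz":0}
    - {"hand":-1,"dx":0.4,"dy":0,"dz":0,"wx":0,"wy":0,"wz":0}
    - {"hand":-1,"dx":0.2,"dy":0,"dz":0,"wx":0,"wy":0,"wz":0}
    - {"hand":-1,"dx":0.2,"dy":0,"dz":0,"wx":0,"wy":0,"wz":0}
    - {"hand":-1,"dx":0.2,"dy":0,"dz":0,"wx":0,"wy":0,"wz":0}
    - {"hand":-1,"dx":0.2,"dy":0,"dz":0,"wx":0,"wy":0,"wz":0}

```text
time: 3.6
eef_pos: [0.4818, -0.1226, 0.1846]
tcp_rot: [[0.997, 0.071, -0.001], [0.071, -0.997, -0.001], [-0.001, 0.0, -1.0]]
contact_force: [-1.4, -2.2, -0.0]
gripper_width: -0.002
gripper_force: 1.2
```

>>> drive_tool:
  motion:
    - {"hand":-1,"dx":0.2,"dy":0,"dz":0,"wx":0,"wy":0,"wz":0}
    - {"hand":-1,"dx":0.2,"dy":0,"dz":0,"wx":0,"wy":0,"wz":0}
    - {"hand":-1,"dx":0.2,"dy":0,"dz":0,"wx":0,"wy":0,"wz":0}
    - {"hand":-1,"dx":0.2,"dy":0,"dz":0,"wx":0,"wy":0,"wz":0}

```text
time: 4.1
eef_pos: [0.5144, -0.1194, 0.1846]
tcp_rot: [[0.997, 0.073, 0.0], [0.073, -0.997, 0.0], [0.0, -0.0, -1.0]]
contact_force: [-2.3, -1.0, 0.6]
gripper_width: 0.002
gripper_force: 0.9
```

```bash
cat > snap.py <<'E'
import sys,cv2,numpy as np
from station import r
from h import pt
c=r.camera("top");cv2.imwrite(f"pics/{sys.argv[1]}.png",c["frame"][:,:,::-1])
hsv=cv2.cvtColor(c["frame"],cv2.COLOR_RGB2HSV)
m=cv2.inRange(hsv,(5,90,40),(25,255,255));w=np.zeros_like(m);w[140:260,170:420]=1
m=cv2.morphologyEx(m*w,cv2.MORPH_OPEN,np.ones((3,3)))
k=cv2.findContours(m,0,2)[0];k=max(k,key=cv2.contourArea)
b=cv2.boxPoints(cv2.minAreaRect(k))
P=np.array([pt("top",p,.022)[:2] for p in b]);print(np.round(P,3).tolist())
# sort: by y
P=P[np.argsort(-P[:,1])];L=P[:2][np.argsort(-P[:2,0])];Rr=P[2:][np.argsort(-P[2:,0])]
a=np.array([.6417,.2987]);d=np.array([-np.sin(np.radians(4.18)),np.cos(np.radians(4.18))]);n=np.array([d[1],-d[0]])
for nm,q in(("L far",L[0]),("R far",Rr[0]),("L near",L[1]),("R near",Rr[1])):print(nm,np.round(q,3),"gap",round(float((a-q)@n),4),"along to return",round(float((a-q)@d),4))
s=r.state();print(s["time"],s["eef_pos"],s["contact_force"])
E
python3 snap.py t1
```

```text
[[0.57, 0.209], [0.62, -0.079], [0.519, -0.095], [0.47, 0.19]]
L far [0.57  0.209] gap 0.078 along to return 0.0838
R far [ 0.62  -0.079] gap 0.0492 along to return 0.375
L near [0.47 0.19] gap 0.179 along to return 0.0961
R near [ 0.519 -0.095] gap 0.1511 along to return 0.3834
4.15 [ 0.5155505  -0.11923706  0.18491152] [ 0.55745269 -0.3275537  -0.3131979 ]
```

>>> drive_tool:
  motion:
    - {"hand":-1,"dx":-0.6,"dy":0,"dz":0,"wx":0,"wy":0,"wz":0}
    - {"hand":-1,"dx":-0.6,"dy":0,"dz":0,"wx":0,"wy":0,"wz":0}
    - {"hand":-1,"dx":0,"dy":-0.9,"dz":0,"wx":0,"wy":0,"wz":0}
    - {"hand":-1,"dx":0,"dy":-0.9,"dz":0,"wx":0,"wy":0,"wz":0}
    - {"hand":-1,"dx":0,"dy":-0.9,"dz":0,"wx":0,"wy":0,"wz":0}
    - {"hand":-1,"dx":0,"dy":-0.9,"dz":0,"wx":0,"wy":0,"wz":0}
    - {"hand":-1,"dx":0,"dy":-0.9,"dz":0,"wx":0,"wy":0,"wz":0}
    - {"hand":-1,"dx":0,"dy":-0.9,"dz":0,"wx":0,"wy":0,"wz":0}
    - {"hand":-1,"dx":0,"dy":-0.9,"dz":0,"wx":0,"wy":0,"wz":0}
    - {"hand":-1,"dx":0,"dy":-0.9,"dz":0,"wx":0,"wy":0,"wz":0}
    - {"hand":-1,"dx":0,"dy":0,"dz":0,"wx":0,"wy":0,"wz":0}

```text
time: 5.52
eef_pos: [0.4451, 0.1685, 0.1854]
tcp_rot: [[0.997, 0.078, 0.002], [0.078, -0.997, 0.004], [0.003, -0.004, -1.0]]
contact_force: [-0.7, -0.1, 0.1]
gripper_width: -0.002
gripper_force: 0.0
```

```bash
python3 snap.py t2
```

```text
[[0.572, 0.197], [0.63, -0.127], [0.529, -0.143], [0.472, 0.176]]
L far [0.572 0.197] gap 0.0772 along to return 0.0968
R far [ 0.63  -0.127] gap 0.0424 along to return 0.4242
L near [0.472 0.176] gap 0.1784 along to return 0.1097
R near [ 0.529 -0.143] gap 0.1448 along to return 0.4326
5.575 [0.44520924 0.16634492 0.18508007] [ 0.6126827  -1.30500684  0.1217685 ]
```

>>> drive_tool:
  motion:
    - {"hand":-1,"dx":0.1,"dy":0.4,"dz":0,"wx":0,"wy":0,"wz":0}
    - {"hand":-1,"dx":0.2,"dy":0,"dz":0,"wx":0,"wy":0,"wz":0}
    - {"hand":-1,"dx":0.2,"dy":0,"dz":0,"wx":0,"wy":0,"wz":0}
    - {"hand":-1,"dx":0.2,"dy":0,"dz":0,"wx":0,"wy":0,"wz":0}
    - {"hand":-1,"dx":0.2,"dy":0,"dz":0,"wx":0,"wy":0,"wz":0}
    - {"hand":-1,"dx":0.2,"dy":0,"dz":0,"wx":0,"wy":0,"wz":0}
    - {"hand":-1,"dx":0.2,"dy":0,"dz":0,"wx":0,"wy":0,"wz":0}
    - {"hand":-1,"dx":0.2,"dy":0,"dz":0,"wx":0,"wy":0,"wz":0}
    - {"hand":-1,"dx":0.2,"dy":0,"dz":0,"wx":0,"wy":0,"wz":0}
    - {"hand":-1,"dx":0.1,"dy":0,"dz":0,"wx":0,"wy":0,"wz":0}

```text
time: 6.82
eef_pos: [0.5188, 0.1532, 0.1847]
tcp_rot: [[0.997, 0.072, 0.0], [0.072, -0.997, -0.0], [0.0, 0.0, -1.0]]
contact_force: [-1.8, 0.7, 0.2]
gripper_width: 0.0
gripper_force: 1.0
```

```bash
python3 snap.py t3
```

```text
[[0.528, 0.138], [0.63, 0.135], [0.616, -0.149], [0.514, -0.142]]
L far [0.63  0.135] gap 0.0233 along to return 0.1622
R far [ 0.616 -0.149] gap 0.0581 along to return 0.4443
L near [0.528 0.138] gap 0.1253 along to return 0.1523
R near [ 0.514 -0.142] gap 0.1592 along to return 0.4305
6.875 [0.51910302 0.15321438 0.1847366 ] [0.01540391 0.95276308 0.14247611]
```

>>> drive_tool:
  motion:
    - {"hand":-1,"dx":-0.65,"dy":0,"dz":0,"wx":0,"wy":0,"wz":0}
    - {"hand":-1,"dx":-0.65,"dy":0.1,"dz":0,"wx":0,"wy":0,"wz":0}
    - {"hand":-1,"dx":0,"dy":0.9,"dz":0,"wx":0,"wy":0,"wz":0}
    - {"hand":-1,"dx":0,"dy":0.9,"dz":0,"wx":0,"wy":0,"wz":0}
    - {"hand":-1,"dx":0,"dy":0.9,"dz":0,"wx":0,"wy":0,"wz":0}
    - {"hand":-1,"dx":0,"dy":0.9,"dz":0,"wx":0,"wy":0,"wz":0}
    - {"hand":-1,"dx":0,"dy":0.9,"dz":0,"wx":0,"wy":0,"wz":0}
    - {"hand":-1,"dx":0,"dy":0.9,"dz":0,"wx":0,"wy":0,"wz":0}
    - {"hand":-1,"dx":0,"dy":0.9,"dz":0,"wx":0,"wy":0,"wz":0}
    - {"hand":-1,"dx":0,"dy":0.2,"dz":0,"wx":0,"wy":0,"wz":0}
    - {"hand":-1,"dx":0,"dy":0,"dz":0,"wx":0,"wy":0,"wz":0}

```text
time: 8.25
eef_pos: [0.4855, -0.1141, 0.1849]
tcp_rot: [[0.997, 0.071, 0.001], [0.071, -0.997, -0.0], [0.001, 0.0, -1.0]]
contact_force: [-0.8, 0.4, -0.1]
gripper_width: -0.002
gripper_force: 0.0
```

```bash
python3 snap.py t4
```

```text
[[0.529, 0.195], [0.632, 0.194], [0.62, -0.083], [0.517, -0.078]]
L far [0.632 0.194] gap 0.0172 along to return 0.1037
R far [ 0.62  -0.083] gap 0.0499 along to return 0.3794
L near [0.529 0.195] gap 0.1195 along to return 0.095
R near [ 0.517 -0.078] gap 0.1515 along to return 0.3669
8.3 [ 0.48544483 -0.11292754  0.18489211] [-0.02937653  0.83690455  0.19178941]
```

>>> drive_tool:
  motion:
    - {"hand":-1,"dx":0.2,"dy":0.15,"dz":0,"wx":0,"wy":0,"wz":0}
    - {"hand":-1,"dx":0.2,"dy":0,"dz":0,"wx":0,"wy":0,"wz":0}
    - {"hand":-1,"dx":0.2,"dy":0,"dz":0,"wx":0,"wy":0,"wz":0}
    - {"hand":-1,"dx":0.2,"dy":0,"dz":0,"wx":0,"wy":0,"wz":0}
    - {"hand":-1,"dx":0.2,"dy":0,"dz":0,"wx":0,"wy":0,"wz":0}
    - {"hand":-1,"dx":0.2,"dy":0,"dz":0,"wx":0,"wy":0,"wz":0}
    - {"hand":-1,"dx":0.15,"dy":0,"dz":0,"wx":0,"wy":0,"wz":0}
    - {"hand":-1,"dx":0.1,"dy":0,"dz":0,"wx":0,"wy":0,"wz":0}

```text
time: 9.3
eef_pos: [0.544, -0.1153, 0.1846]
tcp_rot: [[0.997, 0.072, 0.0], [0.072, -0.997, 0.0], [0.0, -0.0, -1.0]]
contact_force: [-2.1, -0.4, 0.0]
gripper_width: -0.004
gripper_force: 1.0
```

```bash
python3 snap.py t5
```

```text
[[0.62, 0.209], [0.651, -0.078], [0.549, -0.088], [0.518, 0.195]]
L far [0.62  0.209] gap 0.0283 along to return 0.0883
R far [ 0.651 -0.078] gap 0.018 along to return 0.3762
L near [0.518 0.195] gap 0.1308 along to return 0.0946
R near [ 0.549 -0.088] gap 0.1209 along to return 0.3785
9.35 [ 0.54434389 -0.11529233  0.18472639] [-1.86431563 -0.3554083  -1.78437997]
```

>>> drive_tool:
  motion:
    - {"hand":-1,"dx":-0.45,"dy":0,"dz":0,"wx":0,"wy":0,"wz":0}
    - {"hand":-1,"dx":-0.4,"dy":0,"dz":0,"wx":0,"wy":0,"wz":0}
    - {"hand":-1,"dx":0,"dy":-0.9,"dz":0,"wx":0,"wy":0,"wz":0}
    - {"hand":-1,"dx":0,"dy":-0.9,"dz":0,"wx":0,"wy":0,"wz":0}
    - {"hand":-1,"dx":0,"dy":-0.9,"dz":0,"wx":0,"wy":0,"wz":0}
    - {"hand":-1,"dx":0,"dy":-0.9,"dz":0,"wx":0,"wy":0,"wz":0}
    - {"hand":-1,"dx":0,"dy":-0.9,"dz":0,"wx":0,"wy":0,"wz":0}
    - {"hand":-1,"dx":0,"dy":-0.9,"dz":0,"wx":0,"wy":0,"wz":0}
    - {"hand":-1,"dx":0,"dy":-0.9,"dz":0,"wx":0,"wy":0,"wz":0}
    - {"hand":-1,"dx":0,"dy":-0.7,"dz":0,"wx":0,"wy":0,"wz":0}
    - {"hand":-1,"dx":0,"dy":0,"dz":0,"wx":0,"wy":0,"wz":0}

```text
time: 10.72
eef_pos: [0.4888, 0.1643, 0.1853]
tcp_rot: [[0.997, 0.077, 0.001], [0.077, -0.997, 0.002], [0.001, -0.002, -1.0]]
contact_force: [0.2, 0.2, 0.9]
gripper_width: -0.002
gripper_force: 0.0
```

>>> drive_tool:
  motion:
    - {"hand":-1,"dx":0.2,"dy":0,"dz":0,"wx":0,"wy":0,"wz":0}
    - {"hand":-1,"dx":0.2,"dy":0,"dz":0,"wx":0,"wy":0,"wz":0}
    - {"hand":-1,"dx":0.2,"dy":0,"dz":0,"wx":0,"wy":0,"wz":0}
    - {"hand":-1,"dx":0.2,"dy":0,"dz":0,"wx":0,"wy":0,"wz":0}
    - {"hand":-1,"dx":0.1,"dy":0,"dz":0,"wx":0,"wy":0,"wz":0}

```text
time: 11.35
eef_pos: [0.5256, 0.1638, 0.1845]
tcp_rot: [[0.997, 0.072, -0.001], [0.072, -0.997, 0.0], [-0.001, -0.0, -1.0]]
contact_force: [-3.2, 0.6, 1.9]
gripper_width: -0.004
gripper_force: 1.5
```

```bash
python3 snap.py t6
```

```text
[[0.643, 0.146], [0.653, -0.136], [0.551, -0.139], [0.541, 0.14]]
L far [0.643 0.146] gap 0.0102 along to return 0.1525
R far [ 0.653 -0.136] gap 0.0203 along to return 0.4348
L near [0.541 0.14 ] gap 0.112 along to return 0.1511
R near [ 0.551 -0.139] gap 0.122 along to return 0.4295
11.4 [0.52591854 0.16391607 0.18457405] [-1.1690574   0.14821101 -0.22552729]
```

>>> drive_tool:
  motion:
    - {"hand":-1,"dx":0.035,"dy":0,"dz":0,"wx":0,"wy":0,"wz":0}
    - {"hand":-1,"dx":0.035,"dy":0,"dz":0,"wx":0,"wy":0,"wz":0}
    - {"hand":-1,"dx":0.035,"dy":0,"dz":0,"wx":0,"wy":0,"wz":0}

```text
time: 11.78
eef_pos: [0.5295, 0.1643, 0.1847]
tcp_rot: [[0.997, 0.072, 0.0], [0.072, -0.997, 0.0], [0.0, -0.0, -1.0]]
contact_force: [-0.7, 0.5, -1.1]
gripper_width: -0.001
gripper_force: 0.7
```

>>> drive_tool:
  motion:
    - {"hand":-1,"dx":0.035,"dy":0,"dz":0,"wx":0,"wy":0,"wz":0}
    - {"hand":-1,"dx":0.035,"dy":0,"dz":0,"wx":0,"wy":0,"wz":0}

```text
time: 12.02
eef_pos: [0.5324, 0.1644, 0.1847]
tcp_rot: [[0.997, 0.072, 0.0], [0.072, -0.997, 0.0], [0.0, 0.0, -1.0]]
contact_force: [-1.3, -0.4, 0.1]
gripper_width: -0.002
gripper_force: 0.7
```

>>> drive_tool:
  motion:
    - {"hand":-1,"dx":0.035,"dy":0,"dz":0,"wx":0,"wy":0,"wz":0}

```text
time: 12.15
eef_pos: [0.5338, 0.1645, 0.1847]
tcp_rot: [[0.997, 0.072, 0.0], [0.072, -0.997, -0.0], [0.0, 0.0, -1.0]]
contact_force: [-1.7, -0.5, -1.7]
gripper_width: -0.005
gripper_force: 0.7
```

>>> drive_tool:
  motion:
    - {"hand":-1,"dx":0.035,"dy":0,"dz":0,"wx":0,"wy":0,"wz":0}

```text
time: 12.28
eef_pos: [0.5352, 0.1646, 0.1847]
tcp_rot: [[0.997, 0.072, 0.0], [0.072, -0.997, -0.0], [0.0, 0.0, -1.0]]
contact_force: [-1.0, 0.1, -1.3]
gripper_width: 0.001
gripper_force: 0.7
```

>>> drive_tool:
  motion:
    - {"hand":-1,"dx":0.035,"dy":0,"dz":0,"wx":0,"wy":0,"wz":0}

```text
time: 12.4
eef_pos: [0.5366, 0.1647, 0.1847]
tcp_rot: [[0.997, 0.072, 0.0], [0.072, -0.997, -0.0], [0.0, 0.0, -1.0]]
contact_force: [-1.0, 1.8, -0.8]
gripper_width: 0.003
gripper_force: 0.7
```

>>> drive_tool:
  motion:
    - {"hand":-1,"dx":0.03,"dy":0,"dz":0,"wx":0,"wy":0,"wz":0}

```text
time: 12.52
eef_pos: [0.5378, 0.1648, 0.1847]
tcp_rot: [[0.997, 0.072, 0.0], [0.072, -0.997, 0.0], [0.0, -0.0, -1.0]]
contact_force: [-0.5, 0.4, -1.2]
gripper_width: -0.005
gripper_force: 0.7
```

>>> drive_tool:
  motion:
    - {"hand":-1,"dx":0.03,"dy":0,"dz":0,"wx":0,"wy":0,"wz":0}

```text
time: 12.65
eef_pos: [0.5385, 0.1649, 0.1846]
tcp_rot: [[0.997, 0.072, -0.001], [0.072, -0.997, -0.0], [-0.001, 0.0, -1.0]]
contact_force: [-3.3, -0.2, 1.9]
gripper_width: 0.005
gripper_force: 2.3
```

>>> drive_tool:
  motion:
    - {"hand":-1,"dx":-0.45,"dy":0,"dz":0,"wx":0,"wy":0,"wz":0}
    - {"hand":-1,"dx":-0.45,"dy":0,"dz":0,"wx":0,"wy":0,"wz":0}
    - {"hand":-1,"dx":0,"dy":0.9,"dz":0,"wx":0,"wy":0,"wz":0}
    - {"hand":-1,"dx":0,"dy":0.9,"dz":0,"wx":0,"wy":0,"wz":0}
    - {"hand":-1,"dx":0,"dy":0.9,"dz":0,"wx":0,"wy":0,"wz":0}
    - {"hand":-1,"dx":0,"dy":0.9,"dz":0,"wx":0,"wy":0,"wz":0}
    - {"hand":-1,"dx":0,"dy":0.9,"dz":0,"wx":0,"wy":0,"wz":0}
    - {"hand":-1,"dx":0,"dy":0.9,"dz":0,"wx":0,"wy":0,"wz":0}
    - {"hand":-1,"dx":0,"dy":0.2,"dz":0,"wx":0,"wy":0,"wz":0}
    - {"hand":-1,"dx":0,"dy":0,"dz":0,"wx":0,"wy":0,"wz":0}

```text
time: 13.9
eef_pos: [0.5196, -0.0615, 0.185]
tcp_rot: [[0.997, 0.071, 0.001], [0.071, -0.997, 0.0], [0.001, 0.0, -1.0]]
contact_force: [-0.7, 0.4, 0.7]
gripper_width: -0.002
gripper_force: 0.0
```

```bash
python3 snap.py t7
```

```text
[[0.546, 0.199], [0.649, 0.203], [0.65, -0.018], [0.547, -0.018]]
L far [0.649 0.203] gap -0.0002 along to return 0.0962
R far [ 0.65  -0.018] gap 0.0152 along to return 0.3164
L near [0.546 0.199] gap 0.103 along to return 0.0923
R near [ 0.547 -0.018] gap 0.118 along to return 0.3094
13.95 [ 0.51947019 -0.06031424  0.18497578] [-0.70001975  0.29826715 -0.16585651]
```

>>> drive_tool:
  motion:
    - {"hand":-1,"dx":0.2,"dy":0,"dz":0,"wx":0,"wy":0,"wz":0}
    - {"hand":-1,"dx":0.2,"dy":0,"dz":0,"wx":0,"wy":0,"wz":0}
    - {"hand":-1,"dx":0.1,"dy":0,"dz":0,"wx":0,"wy":0,"wz":0}
    - {"hand":-1,"dx":0.05,"dy":0,"dz":0,"wx":0,"wy":0,"wz":0}
    - {"hand":-1,"dx":0.05,"dy":0,"dz":0,"wx":0,"wy":0,"wz":0}
    - {"hand":-1,"dx":0.04,"dy":0,"dz":0,"wx":0,"wy":0,"wz":0}
    - {"hand":-1,"dx":0.04,"dy":0,"dz":0,"wx":0,"wy":0,"wz":0}
    - {"hand":-1,"dx":0.04,"dy":0,"dz":0,"wx":0,"wy":0,"wz":0}

```text
time: 14.95
eef_pos: [0.5481, -0.0593, 0.1846]
tcp_rot: [[0.997, 0.072, 0.0], [0.072, -0.997, -0.0], [0.0, 0.0, -1.0]]
contact_force: [-1.4, -0.1, -0.4]
gripper_width: -0.003
gripper_force: 0.9
```

>>> drive_tool:
  motion:
    - {"hand":-1,"dx":0.035,"dy":0,"dz":0,"wx":0,"wy":0,"wz":0}

```text
time: 15.08
eef_pos: [0.5495, -0.0591, 0.1847]
tcp_rot: [[0.997, 0.072, 0.0], [0.072, -0.997, -0.0], [0.0, 0.0, -1.0]]
contact_force: [-1.7, -1.2, -0.9]
gripper_width: -0.001
gripper_force: 0.9
```

>>> drive_tool:
  motion:
    - {"hand":-1,"dx":0.035,"dy":0,"dz":0,"wx":0,"wy":0,"wz":0}

```text
time: 15.2
eef_pos: [0.5508, -0.0589, 0.1847]
tcp_rot: [[0.997, 0.072, 0.0], [0.072, -0.997, -0.0], [-0.0, 0.0, -1.0]]
contact_force: [-1.1, -0.6, -1.7]
gripper_width: 0.002
gripper_force: 0.9
```

```bash
python3 snap.py t8
```

```text
[[0.647, 0.206], [0.659, -0.012], [0.556, -0.017], [0.544, 0.198]]
L far [0.647 0.206] gap 0.0015 along to return 0.0924
R far [ 0.659 -0.012] gap 0.0055 along to return 0.3109
L near [0.544 0.198] gap 0.1047 along to return 0.0935
R near [ 0.556 -0.017] gap 0.1087 along to return 0.3088
15.25 [ 0.55100753 -0.05884752  0.18475369] [-1.92285152 -2.19745573 -1.3168202 ]
```

>>> drive_tool:
  motion:
    - {"hand":-1,"dx":0.035,"dy":0,"dz":0,"wx":0,"wy":0,"wz":0}

```text
time: 15.38
eef_pos: [0.552, -0.0588, 0.1847]
tcp_rot: [[0.997, 0.072, -0.0], [0.072, -0.997, -0.0], [-0.0, 0.0, -1.0]]
contact_force: [-3.4, -0.9, 0.9]
gripper_width: -0.003
gripper_force: 1.3
```

>>> drive_tool:
  motion:
    - {"hand":-1,"dx":0.03,"dy":0,"dz":0,"wx":0,"wy":0,"wz":0}

```text
time: 15.5
eef_pos: [0.5533, -0.0586, 0.1847]
tcp_rot: [[0.997, 0.072, -0.0], [0.072, -0.997, -0.0], [-0.0, 0.0, -1.0]]
contact_force: [-2.6, -0.1, -1.1]
gripper_width: 0.002
gripper_force: 1.0
```

>>> drive_tool:
  motion:
    - {"hand":-1,"dx":0.03,"dy":0,"dz":0,"wx":0,"wy":0,"wz":0}

```text
time: 15.62
eef_pos: [0.5546, -0.0585, 0.1847]
tcp_rot: [[0.997, 0.072, 0.0], [0.072, -0.997, 0.0], [0.0, 0.0, -1.0]]
contact_force: [-1.8, -1.0, -0.7]
gripper_width: -0.0
gripper_force: 1.2
```

>>> drive_tool:
  motion:
    - {"hand":-1,"dx":0.03,"dy":0,"dz":0,"wx":0,"wy":0,"wz":0}

```text
time: 15.75
eef_pos: [0.5557, -0.0585, 0.1847]
tcp_rot: [[0.997, 0.072, -0.0], [0.072, -0.997, -0.0], [-0.0, 0.0, -1.0]]
contact_force: [-2.7, -1.4, 0.9]
gripper_width: -0.001
gripper_force: 1.4
```

>>> drive_tool:
  motion:
    - {"hand":-1,"dx":0.02,"dy":0,"dz":0,"wx":0,"wy":0,"wz":0}

```text
time: 15.88
eef_pos: [0.5565, -0.0584, 0.1847]
tcp_rot: [[0.997, 0.072, -0.0], [0.072, -0.997, -0.0], [-0.0, 0.0, -1.0]]
contact_force: [-3.6, -0.9, 0.6]
gripper_width: -0.003
gripper_force: 1.8
```

>>> drive_tool:
  motion:
    - {"hand":-1,"dx":0.02,"dy":0,"dz":0,"wx":0,"wy":0,"wz":0}

```text
time: 16.0
eef_pos: [0.5568, -0.0584, 0.1847]
tcp_rot: [[0.997, 0.072, -0.002], [0.072, -0.997, -0.0], [-0.002, 0.0, -1.0]]
contact_force: [-6.6, -0.2, 4.4]
gripper_width: 0.003
gripper_force: 3.1
```

>>> drive_tool:
  motion:
    - {"hand":-1,"dx":0.02,"dy":0,"dz":0,"wx":0,"wy":0,"wz":0}

```text
time: 16.12
eef_pos: [0.5571, -0.0583, 0.1847]
tcp_rot: [[0.997, 0.072, -0.003], [0.072, -0.997, -0.001], [-0.003, 0.0, -1.0]]
contact_force: [-7.5, -1.5, 7.0]
gripper_width: 0.004
gripper_force: 4.0
```

>>> drive_tool:
  motion:
    - {"hand":-1,"dx":0.015,"dy":0,"dz":0,"wx":0,"wy":0,"wz":0}
    - {"hand":-1,"dx":0,"dy":0,"dz":0,"wx":0,"wy":0,"wz":0}
    - {"hand":-1,"dx":0,"dy":0,"dz":0,"wx":0,"wy":0,"wz":0}

```text
time: 16.5
eef_pos: [0.5573, -0.0583, 0.1846]
tcp_rot: [[0.997, 0.072, -0.004], [0.072, -0.997, -0.001], [-0.004, 0.001, -1.0]]
contact_force: [-8.7, -1.3, 6.1]
gripper_width: -0.001
gripper_force: 4.0
```

```bash
python3 snap.py t9
```

```text
[[0.646, 0.209], [0.664, -0.01], [0.561, -0.018], [0.544, 0.198]]
L far [0.646 0.209] gap 0.0019 along to return 0.0896
R far [ 0.664 -0.01 ] gap 0.0002 along to return 0.3099
L near [0.544 0.198] gap 0.1051 along to return 0.0932
R near [ 0.561 -0.018] gap 0.1035 along to return 0.3104
16.55 [ 0.55731792 -0.05828684  0.18461504] [-8.37975781 -1.37721144  5.17705333]
```

>>> drive_tool:
  motion:
    - {"hand":-1,"dx":0.005,"dy":0,"dz":0,"wx":0,"wy":0,"wz":0}
    - {"hand":-1,"dx":0,"dy":0,"dz":0,"wx":0,"wy":0,"wz":0}
    - {"hand":-1,"dx":0,"dy":0,"dz":0,"wx":0,"wy":0,"wz":0}
    - {"hand":-1,"dx":0,"dy":0,"dz":0,"wx":0,"wy":0,"wz":0}

```text
time: 17.05
eef_pos: [0.5574, -0.0583, 0.1846]
tcp_rot: [[0.997, 0.072, -0.004], [0.072, -0.997, -0.001], [-0.004, 0.001, -1.0]]
contact_force: [-7.8, -0.3, 7.4]
gripper_width: 0.0
gripper_force: 4.2
```

>>> drive_tool:
  motion:
    - {"hand":-1,"dx":-0.25,"dy":0,"dz":0,"wx":0,"wy":0,"wz":0}
    - {"hand":-1,"dx":-0.1,"dy":-0.5,"dz":0,"wx":0,"wy":0,"wz":0}
    - {"hand":-1,"dx":0,"dy":-0.9,"dz":0,"wx":0,"wy":0,"wz":0}
    - {"hand":-1,"dx":0,"dy":-0.9,"dz":0,"wx":0,"wy":0,"wz":0}
    - {"hand":-1,"dx":0,"dy":-0.9,"dz":0,"wx":0,"wy":0,"wz":0}
    - {"hand":-1,"dx":0,"dy":0,"dz":0,"wx":0,"wy":0,"wz":0}
    - {"hand":-1,"dx":0.1,"dy":0,"dz":0,"wx":0,"wy":0,"wz":0}
    - {"hand":-1,"dx":0.1,"dy":0,"dz":0,"wx":0,"wy":0,"wz":0}
    - {"hand":-1,"dx":0,"dy":0,"dz":0,"wx":0,"wy":0,"wz":0}

```text
time: 18.18
eef_pos: [0.5444, 0.0678, 0.1847]
tcp_rot: [[0.998, 0.07, 0.001], [0.07, -0.998, -0.0], [0.001, 0.0, -1.0]]
contact_force: [-0.5, 0.1, 0.1]
gripper_width: -0.0
gripper_force: 0.0
```

>>> drive_tool:
  motion:
    - {"hand":-1,"dx":0.03,"dy":0,"dz":0,"wx":0,"wy":0,"wz":0}
    - {"hand":-1,"dx":0.03,"dy":0,"dz":0,"wx":0,"wy":0,"wz":0}

```text
time: 18.42
eef_pos: [0.5461, 0.0689, 0.1847]
tcp_rot: [[0.997, 0.072, -0.0], [0.072, -0.997, -0.0], [-0.0, 0.0, -1.0]]
contact_force: [-0.1, -0.6, -0.3]
gripper_width: 0.001
gripper_force: 0.0
```

>>> drive_tool:
  motion:
    - {"hand":-1,"dx":0.02,"dy":0,"dz":0,"wx":0,"wy":0,"wz":0}

```text
time: 18.55
eef_pos: [0.5467, 0.0691, 0.1847]
tcp_rot: [[0.997, 0.072, -0.001], [0.072, -0.997, -0.0], [-0.001, 0.0, -1.0]]
contact_force: [-2.1, -0.3, 1.7]
gripper_width: 0.002
gripper_force: 0.9
```

>>> drive_tool:
  motion:
    - {"hand":-1,"dx":0.02,"dy":0,"dz":0,"wx":0,"wy":0,"wz":0}

```text
time: 18.68
eef_pos: [0.5469, 0.0692, 0.1845]
tcp_rot: [[0.997, 0.072, -0.002], [0.072, -0.997, -0.001], [-0.002, 0.001, -1.0]]
contact_force: [-3.9, -0.6, 2.5]
gripper_width: -0.003
gripper_force: 2.1
```

>>> drive_tool:
  motion:
    - {"hand":-1,"dx":0.02,"dy":0,"dz":0,"wx":0,"wy":0,"wz":0}

```text
time: 18.8
eef_pos: [0.5472, 0.0693, 0.1844]
tcp_rot: [[0.997, 0.073, -0.003], [0.073, -0.997, -0.001], [-0.003, 0.001, -1.0]]
contact_force: [-6.5, -0.3, 4.9]
gripper_width: 0.002
gripper_force: 3.2
```

>>> drive_tool:
  motion:
    - {"hand":-1,"dx":0.02,"dy":0,"dz":0,"wx":0,"wy":0,"wz":0}
    - {"hand":-1,"dx":0,"dy":0,"dz":0,"wx":0,"wy":0,"wz":0}

```text
time: 19.05
eef_pos: [0.5479, 0.0696, 0.1844]
tcp_rot: [[0.997, 0.073, -0.003], [0.073, -0.997, -0.001], [-0.003, 0.001, -1.0]]
contact_force: [-5.6, -0.5, 4.6]
gripper_width: 0.0
gripper_force: 2.9
```

>>> drive_tool:
  motion:
    - {"hand":-1,"dx":0.005,"dy":0,"dz":0,"wx":0,"wy":0,"wz":0}
    - {"hand":-1,"dx":0,"dy":0,"dz":0,"wx":0,"wy":0,"wz":0}
    - {"hand":-1,"dx":0,"dy":0,"dz":0,"wx":0,"wy":0,"wz":0}
    - {"hand":-1,"dx":0,"dy":0,"dz":0,"wx":0,"wy":0,"wz":0}

```text
time: 19.55
eef_pos: [0.5479, 0.0696, 0.1844]
tcp_rot: [[0.997, 0.073, -0.004], [0.073, -0.997, -0.001], [-0.004, 0.001, -1.0]]
contact_force: [-6.5, -1.3, 3.6]
gripper_width: -0.001
gripper_force: 3.1
```

```bash
python3 snap.py t10
```

```text
[[0.662, 0.016], [0.673, -0.133], [0.574, -0.138], [0.563, 0.008]]
L far [0.662 0.016] gap 0.0002 along to return 0.2837
R far [ 0.673 -0.133] gap 0.0001 along to return 0.4326
L near [0.563 0.008] gap 0.0996 along to return 0.2839
R near [ 0.574 -0.138] gap 0.0995 along to return 0.4308
19.6 [0.54794442 0.06956867 0.18439203] [-6.97525828 -0.42111619  3.81627998]
```

>>> drive_tool:
  motion:
    - {"hand":-1,"dx":0.02,"dy":0,"dz":0,"wx":0,"wy":0,"wz":0}
    - {"hand":-1,"dx":0,"dy":0,"dz":0,"wx":0,"wy":0,"wz":0}

```text
time: 19.85
eef_pos: [0.5483, 0.0697, 0.1842]
tcp_rot: [[0.997, 0.073, -0.005], [0.073, -0.997, -0.001], [-0.005, 0.001, -1.0]]
contact_force: [-6.6, -1.0, 6.1]
gripper_width: 0.003
gripper_force: 3.9
```

>>> drive_tool:
  motion:
    - {"hand":-1,"dx":0.005,"dy":0,"dz":0,"wx":0,"wy":0,"wz":0}
    - {"hand":-1,"dx":0,"dy":0,"dz":0,"wx":0,"wy":0,"wz":0}
    - {"hand":-1,"dx":0,"dy":0,"dz":0,"wx":0,"wy":0,"wz":0}

```text
time: 20.23
eef_pos: [0.5483, 0.0697, 0.1842]
tcp_rot: [[0.997, 0.073, -0.005], [0.073, -0.997, -0.001], [-0.005, 0.001, -1.0]]
contact_force: [-8.9, -0.6, 6.6]
gripper_width: 0.001
gripper_force: 4.1
```

>>> drive_tool:
  motion:
    - {"hand":-1,"dx":-0.2,"dy":0,"dz":0,"wx":0,"wy":0,"wz":0}
    - {"hand":-1,"dx":-0.05,"dy":0.5,"dz":0,"wx":0,"wy":0,"wz":0}
    - {"hand":-1,"dx":0,"dy":0.7,"dz":0,"wx":0,"wy":0,"wz":0}
    - {"hand":-1,"dx":0,"dy":0,"dz":0,"wx":0,"wy":0,"wz":0}
    - {"hand":-1,"dx":0.1,"dy":0,"dz":0,"wx":0,"wy":0,"wz":0}
    - {"hand":-1,"dx":0.05,"dy":0,"dz":0,"wx":0,"wy":0,"wz":0}
    - {"hand":-1,"dx":0.03,"dy":0,"dz":0,"wx":0,"wy":0,"wz":0}
    - {"hand":-1,"dx":0,"dy":0,"dz":0,"wx":0,"wy":0,"wz":0}

```text
time: 21.22
eef_pos: [0.551, 0.0221, 0.1846]
tcp_rot: [[0.997, 0.073, -0.0], [0.073, -0.997, 0.0], [-0.0, -0.0, -1.0]]
contact_force: [-0.1, 0.8, 0.2]
gripper_width: -0.003
gripper_force: 0.3
```

```bash
python3 snap.py t11
```

```text
[[0.648, 0.209], [0.657, 0.086], [0.554, 0.078], [0.546, 0.199]]
L far [0.648 0.209] gap -0.0001 along to return 0.0904
R far [0.657 0.086] gap 0.0005 along to return 0.2127
L near [0.546 0.199] gap 0.1028 along to return 0.0928
R near [0.554 0.078] gap 0.1034 along to return 0.2134
21.275 [0.55098549 0.02196468 0.18464238] [-0.82766977  0.62771326  1.36260158]
```

Left gap has closed to 0. Just touching at the board's centre (y≈0.03); now I press there.

>>> drive_tool:
  motion:
    - {"hand":-1,"dx":0.025,"dy":0,"dz":0,"wx":0,"wy":0,"wz":0}
    - {"hand":-1,"dx":0.015,"dy":0,"dz":0,"wx":0,"wy":0,"wz":0}

```text
time: 21.52
eef_pos: [0.5515, 0.0219, 0.1844]
tcp_rot: [[0.997, 0.073, -0.003], [0.073, -0.997, -0.0], [-0.003, 0.0, -1.0]]
contact_force: [-6.5, 0.2, 3.5]
gripper_width: -0.0
gripper_force: 3.1
```

>>> drive_tool:
  motion:
    - {"hand":-1,"dx":0.02,"dy":0,"dz":0,"wx":0,"wy":0,"wz":0}
    - {"hand":-1,"dx":0,"dy":0,"dz":0,"wx":0,"wy":0,"wz":0}

```text
time: 21.78
eef_pos: [0.5518, 0.0219, 0.1843]
tcp_rot: [[0.997, 0.073, -0.004], [0.073, -0.997, -0.001], [-0.004, 0.0, -1.0]]
contact_force: [-7.9, -0.2, 5.0]
gripper_width: -0.004
gripper_force: 3.6
```

>>> drive_tool:
  motion:
    - {"hand":-1,"dx":0.01,"dy":0,"dz":0,"wx":0,"wy":0,"wz":0}
    - {"hand":-1,"dx":0,"dy":0,"dz":0,"wx":0,"wy":0,"wz":0}
    - {"hand":-1,"dx":0,"dy":0,"dz":0,"wx":0,"wy":0,"wz":0}
    - {"hand":-1,"dx":0,"dy":0,"dz":0,"wx":0,"wy":0,"wz":0}
    - {"hand":-1,"dx":0,"dy":0,"dz":0,"wx":0,"wy":0,"wz":0}
    - {"hand":-1,"dx":0,"dy":0,"dz":0,"wx":0,"wy":0,"wz":0}

```text
time: 22.52
eef_pos: [0.5519, 0.0219, 0.1843]
tcp_rot: [[0.997, 0.073, -0.005], [0.073, -0.997, -0.001], [-0.005, 0.0, -1.0]]
contact_force: [-8.4, 0.7, 5.4]
gripper_width: -0.002
gripper_force: 4.0
```

Run:
```python
from station import r
import cv2
c=r.camera("scene")["frame"][200:330,230:500,::-1]
cv2.imwrite("pics/s12.png",cv2.resize(c,None,fx=2.9,fy=2.9,interpolation=2))
```

```text
(no output)
```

View pics/s12.png

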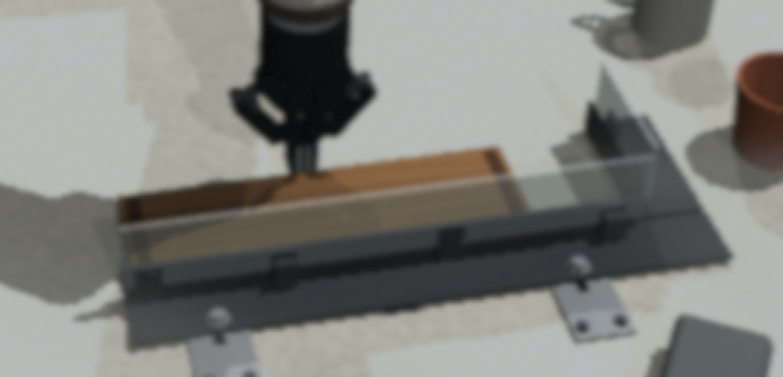

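The picture shows the board lying flush along the rail behind the glass, with about 90 mm still open to the return at its left end. Next I go round to the board's right end.

>>> drive_tool:
  motion:
    - {"hand":-1,"dx":-0.2,"dy":0,"dz":0,"wx":0,"wy":0,"wz":0}
    - {"hand":-1,"dx":-0.2,"dy":0.2,"dz":0,"wx":0,"wy":0,"wz":0}
    - {"hand":-1,"dx":0,"dy":0.9,"dz":0,"wx":0,"wy":0,"wz":0}
    - {"hand":-1,"dx":0,"dy":0.9,"dz":0,"wx":0,"wy":0,"wz":0}
    - {"hand":-1,"dx":0,"dy":0.9,"dz":0,"wx":0,"wy":0,"wz":0}
    - {"hand":-1,"dx":0,"dy":0.9,"dz":0,"wx":0,"wy":0,"wz":0}
    - {"hand":-1,"dx":0,"dy":0.9,"dz":0,"wx":0,"wy":0,"wz":0}
    - {"hand":-1,"dx":0,"dy":0.5,"dz":0,"wx":0,"wy":0,"wz":0}
    - {"hand":-1,"dx":0,"dy":0,"dz":0,"wx":0,"wy":0,"wz":0}

```text
time: 23.7
eef_pos: [0.5527, -0.189, 0.1846]
tcp_rot: [[0.998, 0.069, 0.0], [0.069, -0.998, -0.001], [0.0, 0.001, -1.0]]
contact_force: [-0.7, -0.2, 0.1]
gripper_width: 0.003
gripper_force: 0.0
```

```bash
python3 snap.py t13
```

```text
[[0.648, 0.209], [0.674, -0.133], [0.57, -0.139], [0.545, 0.199]]
L far [0.648 0.209] gap 0.0002 along to return 0.0899
R far [ 0.674 -0.133] gap -0.0003 along to return 0.4331
L near [0.545 0.199] gap 0.1034 along to return 0.0928
R near [ 0.57  -0.139] gap 0.1031 along to return 0.4312
23.75 [ 0.55280868 -0.18689738  0.18467577] [1.09543878 0.89620513 0.80966694]
```

>>> drive_tool:
  motion:
    - {"hand":-1,"dx":0.9,"dy":0,"dz":0,"wx":0,"wy":0,"wz":0}
    - {"hand":-1,"dx":0.85,"dy":0,"dz":0,"wx":0,"wy":0,"wz":0}
    - {"hand":-1,"dx":0,"dy":0,"dz":0,"wx":0,"wy":0,"wz":0}
    - {"hand":-1,"dx":0,"dy":-0.3,"dz":0,"wx":0,"wy":0,"wz":0}
    - {"hand":-1,"dx":0,"dy":-0.2,"dz":0,"wx":0,"wy":0,"wz":0}
    - {"hand":-1,"dx":0,"dy":-0.1,"dz":0,"wx":0,"wy":0,"wz":0}

```text
time: 24.5
eef_pos: [0.6204, -0.1566, 0.1848]
tcp_rot: [[0.997, 0.074, -0.001], [0.074, -0.997, 0.0], [-0.001, -0.0, -1.0]]
contact_force: [0.3, -0.5, 0.2]
gripper_width: -0.002
gripper_force: 0.0
```

>>> drive_tool:
  motion:
    - {"hand":-1,"dx":0,"dy":-0.1,"dz":0,"wx":0,"wy":0,"wz":0}
    - {"hand":-1,"dx":0,"dy":-0.1,"dz":0,"wx":0,"wy":0,"wz":0}

```text
time: 24.75
eef_pos: [0.6203, -0.1501, 0.1848]
tcp_rot: [[0.997, 0.072, 0.0], [0.072, -0.997, -0.0], [0.0, 0.0, -1.0]]
contact_force: [0.2, 0.5, -0.2]
gripper_width: 0.0
gripper_force: 0.0
```

```bash
python3 snap.py t14
python3 - <<'E'
import cv2
im=cv2.imread("pics/t14.png")[120:270,150:430];cv2.imwrite("pics/t14z.png",cv2.resize(cv2.convertScaleAbs(im,alpha=1.6,beta=20),None,fx=2.8,fy=2.8,interpolation=2))
E
```

```text
[[0.648, 0.209], [0.674, -0.133], [0.57, -0.139], [0.545, 0.199]]
L far [0.648 0.209] gap 0.0002 along to return 0.0898
R far [ 0.674 -0.133] gap -0.0004 along to return 0.4329
L near [0.545 0.199] gap 0.1034 along to return 0.0928
R near [ 0.57  -0.139] gap 0.103 along to return 0.4311
24.8 [ 0.6203295  -0.14975214  0.18478297] [-0.1037325  -0.41486993  0.12350645]
```

View pics/t14z.png

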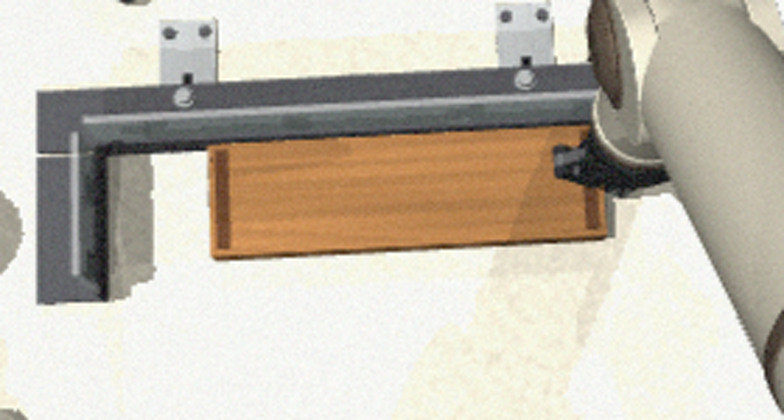

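The picture shows the board flush along the rail, with its left end about 90 mm from the return. The tool is just off its right end, with the knuckle above the board. Now I slide it.

>>> drive_tool:
  motion:
    - {"hand":-1,"dx":0,"dy":-0.1,"dz":0,"wx":0,"wy":0,"wz":0}
    - {"hand":-1,"dx":0.005,"dy":-0.1,"dz":0,"wx":0,"wy":0,"wz":0}
    - {"hand":-1,"dx":0.005,"dy":-0.1,"dz":0,"wx":0,"wy":0,"wz":0}
    - {"hand":-1,"dx":0.005,"dy":-0.1,"dz":0,"wx":0,"wy":0,"wz":0}

```text
time: 25.3
eef_pos: [0.6196, -0.1347, 0.1847]
tcp_rot: [[0.997, 0.071, -0.001], [0.071, -0.997, -0.001], [-0.001, 0.001, -1.0]]
contact_force: [-2.4, -5.6, 2.2]
gripper_width: -0.003
gripper_force: 2.8
```

>>> drive_tool:
  motion:
    - {"hand":-1,"dx":0.003,"dy":-0.15,"dz":0,"wx":0,"wy":0,"wz":0}
    - {"hand":-1,"dx":0.003,"dy":-0.15,"dz":0,"wx":0,"wy":0,"wz":0}
    - {"hand":-1,"dx":0.003,"dy":-0.15,"dz":0,"wx":0,"wy":0,"wz":0}

```text
time: 25.68
eef_pos: [0.6185, -0.1171, 0.1846]
tcp_rot: [[0.997, 0.071, -0.001], [0.071, -0.997, -0.002], [-0.002, 0.002, -1.0]]
contact_force: [-3.0, -6.5, 2.4]
gripper_width: -0.001
gripper_force: 3.3
```

```bash
python3 snap.py t15
```

```text
[[0.646, 0.241], [0.671, -0.1], [0.568, -0.106], [0.543, 0.23]]
L far [0.646 0.241] gap 0.0004 along to return 0.0582
R far [ 0.671 -0.1  ] gap -0.0001 along to return 0.3999
L near [0.543 0.23 ] gap 0.1035 along to return 0.0616
R near [ 0.568 -0.106] gap 0.1032 along to return 0.3985
25.725 [ 0.6184063  -0.11581955  0.18468202] [-2.49580745 -4.69299726  1.71806574]
```

>>> drive_tool:
  motion:
    - {"hand":-1,"dx":0,"dy":-0.15,"dz":0,"wx":0,"wy":0,"wz":0}
    - {"hand":-1,"dx":0,"dy":-0.15,"dz":0,"wx":0,"wy":0,"wz":0}
    - {"hand":-1,"dx":0,"dy":-0.15,"dz":0,"wx":0,"wy":0,"wz":0}
    - {"hand":-1,"dx":0,"dy":-0.15,"dz":0,"wx":0,"wy":0,"wz":0}
    - {"hand":-1,"dx":0,"dy":-0.15,"dz":0,"wx":0,"wy":0,"wz":0}
    - {"hand":-1,"dx":0,"dy":-0.15,"dz":0,"wx":0,"wy":0,"wz":0}

```text
time: 26.48
eef_pos: [0.6157, -0.0813, 0.1846]
tcp_rot: [[0.997, 0.071, -0.002], [0.071, -0.997, -0.002], [-0.002, 0.002, -1.0]]
contact_force: [-2.2, -7.2, 3.0]
gripper_width: 0.001
gripper_force: 3.5
```

```bash
python3 snap.py t16
```

```text
[[0.643, 0.277], [0.668, -0.064], [0.565, -0.071], [0.54, 0.265]]
L far [0.643 0.277] gap 0.0004 along to return 0.0218
R far [ 0.668 -0.064] gap -0.0003 along to return 0.3635
L near [0.54  0.265] gap 0.1037 along to return 0.0258
R near [ 0.565 -0.071] gap 0.1032 along to return 0.3627
26.525 [ 0.61568539 -0.08009192  0.18466608] [-2.33895144 -4.59434794  2.38705482]
```

>>> drive_tool:
  motion:
    - {"hand":-1,"dx":0,"dy":-0.06,"dz":0,"wx":0,"wy":0,"wz":0}
    - {"hand":-1,"dx":0,"dy":-0.06,"dz":0,"wx":0,"wy":0,"wz":0}
    - {"hand":-1,"dx":0,"dy":-0.06,"dz":0,"wx":0,"wy":0,"wz":0}
    - {"hand":-1,"dx":0,"dy":-0.06,"dz":0,"wx":0,"wy":0,"wz":0}
    - {"hand":-1,"dx":0,"dy":-0.035,"dz":0,"wx":0,"wy":0,"wz":0}
    - {"hand":-1,"dx":0,"dy":-0.035,"dz":0,"wx":0,"wy":0,"wz":0}

```text
time: 27.28
eef_pos: [0.6149, -0.0691, 0.1847]
tcp_rot: [[0.997, 0.071, -0.002], [0.071, -0.997, -0.002], [-0.002, 0.002, -1.0]]
contact_force: [-2.8, -6.9, 3.4]
gripper_width: 0.005
gripper_force: 3.6
```

>>> drive_tool:
  motion:
    - {"hand":-1,"dx":0,"dy":-0.035,"dz":0,"wx":0,"wy":0,"wz":0}
    - {"hand":-1,"dx":0,"dy":-0.035,"dz":0,"wx":0,"wy":0,"wz":0}

```text
time: 27.52
eef_pos: [0.6147, -0.0664, 0.1847]
tcp_rot: [[0.997, 0.071, -0.002], [0.071, -0.997, -0.002], [-0.002, 0.002, -1.0]]
contact_force: [-2.1, -6.9, 2.1]
gripper_width: -0.001
gripper_force: 3.6
```

```bash
python3 snap.py t17
```

```text
[[0.642, 0.294], [0.667, -0.049], [0.564, -0.056], [0.539, 0.282]]
L far [0.642 0.294] gap 0.0005 along to return 0.005
R far [ 0.667 -0.049] gap -0.0003 along to return 0.3488
L near [0.539 0.282] gap 0.1038 along to return 0.0092
R near [ 0.564 -0.056] gap 0.1032 along to return 0.3482
27.575 [ 0.61461716 -0.06607728  0.18462716] [-2.15051337 -6.21216976  2.45477119]
```

>>> drive_tool:
  motion:
    - {"hand":-1,"dx":0,"dy":-0.035,"dz":0,"wx":0,"wy":0,"wz":0}

```text
time: 27.7
eef_pos: [0.6145, -0.0651, 0.1846]
tcp_rot: [[0.997, 0.071, -0.002], [0.071, -0.997, -0.002], [-0.002, 0.002, -1.0]]
contact_force: [-0.8, -6.2, 3.6]
gripper_width: 0.0
gripper_force: 3.6
```

>>> drive_tool:
  motion:
    - {"hand":-1,"dx":0,"dy":-0.03,"dz":0,"wx":0,"wy":0,"wz":0}

```text
time: 27.82
eef_pos: [0.6145, -0.0638, 0.1846]
tcp_rot: [[0.997, 0.071, -0.002], [0.071, -0.997, -0.002], [-0.002, 0.002, -1.0]]
contact_force: [-2.1, -6.9, 3.0]
gripper_width: -0.0
gripper_force: 3.6
```

>>> drive_tool:
  motion:
    - {"hand":-1,"dx":0,"dy":-0.03,"dz":0,"wx":0,"wy":0,"wz":0}

```text
time: 27.95
eef_pos: [0.6144, -0.0626, 0.1846]
tcp_rot: [[0.997, 0.071, -0.002], [0.071, -0.997, -0.002], [-0.002, 0.002, -1.0]]
contact_force: [-2.2, -6.8, 2.5]
gripper_width: -0.001
gripper_force: 3.6
```

>>> drive_tool:
  motion:
    - {"hand":-1,"dx":0,"dy":-0.03,"dz":0,"wx":0,"wy":0,"wz":0}

```text
time: 28.08
eef_pos: [0.6143, -0.0615, 0.1846]
tcp_rot: [[0.997, 0.071, -0.002], [0.071, -0.997, -0.002], [-0.002, 0.002, -1.0]]
contact_force: [-2.2, -6.7, 3.2]
gripper_width: -0.001
gripper_force: 3.6
```

>>> drive_tool:
  motion:
    - {"hand":-1,"dx":0,"dy":-0.025,"dz":0,"wx":0,"wy":0,"wz":0}

```text
time: 28.2
eef_pos: [0.6142, -0.0604, 0.1846]
tcp_rot: [[0.997, 0.071, -0.002], [0.071, -0.997, -0.002], [-0.002, 0.002, -1.0]]
contact_force: [-2.7, -6.2, 3.3]
gripper_width: 0.001
gripper_force: 3.6
```

>>> drive_tool:
  motion:
    - {"hand":-1,"dx":0,"dy":-0.025,"dz":0,"wx":0,"wy":0,"wz":0}

```text
time: 28.32
eef_pos: [0.6141, -0.0594, 0.1846]
tcp_rot: [[0.997, 0.071, -0.002], [0.071, -0.997, -0.002], [-0.002, 0.002, -1.0]]
contact_force: [-2.4, -7.1, 2.0]
gripper_width: 0.002
gripper_force: 3.7
```

>>> drive_tool:
  motion:
    - {"hand":-1,"dx":0,"dy":-0.025,"dz":0,"wx":0,"wy":0,"wz":0}

```text
time: 28.45
eef_pos: [0.6141, -0.0585, 0.1846]
tcp_rot: [[0.997, 0.071, -0.002], [0.071, -0.997, -0.002], [-0.002, 0.002, -1.0]]
contact_force: [-1.8, -7.6, 3.1]
gripper_width: -0.002
gripper_force: 3.7
```

>>> drive_tool:
  motion:
    - {"hand":-1,"dx":0,"dy":-0.025,"dz":0,"wx":0,"wy":0,"wz":0}

```text
time: 28.58
eef_pos: [0.614, -0.0578, 0.1847]
tcp_rot: [[0.997, 0.071, -0.002], [0.071, -0.997, -0.003], [-0.002, 0.003, -1.0]]
contact_force: [-2.2, -8.8, 2.5]
gripper_width: 0.001
gripper_force: 4.5
```

>>> drive_tool:
  motion:
    - {"hand":-1,"dx":0,"dy":-0.02,"dz":0,"wx":0,"wy":0,"wz":0}

```text
time: 28.7
eef_pos: [0.614, -0.0576, 0.1846]
tcp_rot: [[0.998, 0.071, -0.002], [0.071, -0.998, -0.004], [-0.002, 0.004, -1.0]]
contact_force: [-2.7, -9.7, 3.8]
gripper_width: 0.002
gripper_force: 4.9
```

>>> drive_tool:
  motion:
    - {"hand":-1,"dx":0,"dy":-0.02,"dz":0,"wx":0,"wy":0,"wz":0}
    - {"hand":-1,"dx":0,"dy":0,"dz":0,"wx":0,"wy":0,"wz":0}

```text
time: 28.95
eef_pos: [0.614, -0.0575, 0.1847]
tcp_rot: [[0.998, 0.07, -0.002], [0.07, -0.998, -0.005], [-0.002, 0.004, -1.0]]
contact_force: [-2.6, -10.3, 2.4]
gripper_width: 0.001
gripper_force: 5.1
```

```bash
python3 snap.py t18
```

```text
[[0.641, 0.299], [0.667, -0.041], [0.564, -0.048], [0.539, 0.287]]
L far [0.641 0.299] gap 0.0005 along to return 0.0
R far [ 0.667 -0.041] gap -0.0002 along to return 0.3404
L near [0.539 0.287] gap 0.1036 along to return 0.0043
R near [ 0.564 -0.048] gap 0.1031 along to return 0.3399
29.0 [ 0.61395931 -0.05745426  0.18466422] [-2.34315222 -9.8238649   3.33728751]
```

>>> drive_tool:
  motion:
    - {"hand":-1,"dx":0,"dy":-0.02,"dz":0,"wx":0,"wy":0,"wz":0}
    - {"hand":-1,"dx":0,"dy":0,"dz":0,"wx":0,"wy":0,"wz":0}
    - {"hand":-1,"dx":0,"dy":0,"dz":0,"wx":0,"wy":0,"wz":0}

```text
time: 29.38
eef_pos: [0.6139, -0.0573, 0.1846]
tcp_rot: [[0.998, 0.069, -0.002], [0.069, -0.998, -0.005], [-0.002, 0.005, -1.0]]
contact_force: [-2.1, -10.9, 2.1]
gripper_width: 0.001
gripper_force: 5.6
```

>>> drive_tool:
  motion:
    - {"hand":-1,"dx":0,"dy":-0.01,"dz":0,"wx":0,"wy":0,"wz":0}
    - {"hand":-1,"dx":0,"dy":0,"dz":0,"wx":0,"wy":0,"wz":0}
    - {"hand":-1,"dx":0,"dy":0,"dz":0,"wx":0,"wy":0,"wz":0}

```text
time: 29.75
eef_pos: [0.6139, -0.0572, 0.1847]
tcp_rot: [[0.998, 0.069, -0.002], [0.069, -0.998, -0.006], [-0.002, 0.005, -1.0]]
contact_force: [-2.2, -12.1, 3.2]
gripper_width: -0.003
gripper_force: 5.9
```

>>> drive_tool:
  motion:
    - {"hand":-1,"dx":0,"dy":-0.01,"dz":0,"wx":0,"wy":0,"wz":0}
    - {"hand":-1,"dx":0,"dy":0,"dz":0,"wx":0,"wy":0,"wz":0}
    - {"hand":-1,"dx":0,"dy":0,"dz":0,"wx":0,"wy":0,"wz":0}
    - {"hand":-1,"dx":0,"dy":0,"dz":0,"wx":0,"wy":0,"wz":0}
    - {"hand":-1,"dx":0,"dy":0,"dz":0,"wx":0,"wy":0,"wz":0}
    - {"hand":-1,"dx":0,"dy":0,"dz":0,"wx":0,"wy":0,"wz":0}
    - {"hand":-1,"dx":0,"dy":0,"dz":0,"wx":0,"wy":0,"wz":0}

```text
time: 30.62
eef_pos: [0.6139, -0.0571, 0.1847]
tcp_rot: [[0.998, 0.069, -0.002], [0.069, -0.998, -0.006], [-0.002, 0.006, -1.0]]
contact_force: [-2.3, -12.3, 2.9]
gripper_width: -0.004
gripper_force: 6.2
```

>>> drive_tool:
  motion:
    - {"hand":-1,"dx":0,"dy":0.03,"dz":0,"wx":0,"wy":0,"wz":0}
    - {"hand":-1,"dx":0,"dy":0.05,"dz":0,"wx":0,"wy":0,"wz":0}
    - {"hand":-1,"dx":0,"dy":0.2,"dz":0,"wx":0,"wy":0,"wz":0}
    - {"hand":-1,"dx":0,"dy":0.4,"dz":0,"wx":0,"wy":0,"wz":0}
    - {"hand":-1,"dx":0,"dy":0,"dz":0,"wx":0,"wy":0,"wz":0}

```text
time: 31.25
eef_pos: [0.6165, -0.0817, 0.1845]
tcp_rot: [[0.998, 0.07, 0.0], [0.07, -0.998, -0.0], [0.0, 0.0, -1.0]]
contact_force: [0.6, -0.1, 0.5]
gripper_width: 0.003
gripper_force: 0.0
```

```bash
python3 snap.py t19
python3 - <<'E'
import cv2
im=cv2.imread("pics/t19.png")[120:270,150:430];cv2.imwrite("pics/t19z.png",cv2.resize(cv2.convertScaleAbs(im,alpha=1.6,beta=20),None,fx=2.8,fy=2.8,interpolation=2))
E
```

```text
[[0.641, 0.299], [0.666, -0.041], [0.563, -0.048], [0.539, 0.287]]
L far [0.641 0.299] gap 0.0003 along to return 0.0002
R far [ 0.666 -0.041] gap 0.0001 along to return 0.3406
L near [0.539 0.287] gap 0.1034 along to return 0.0043
R near [ 0.563 -0.048] gap 0.1034 along to return 0.34
31.3 [ 0.61643627 -0.08067637  0.18457227] [-0.45590147 -0.38274623  0.09135754]
```

View pics/t19z.png

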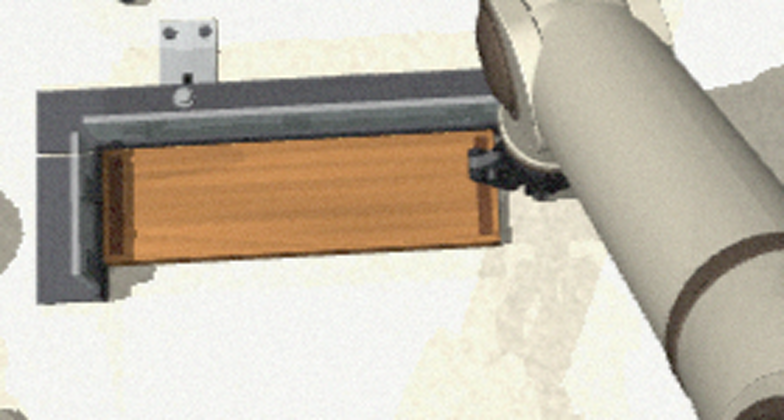

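The picture shows the board in the corner, flush along the rail with its left end against the return. I'm retreating to the right and up.

>>> drive_tool:
  motion:
    - {"hand":-1,"dx":-0.3,"dy":0.7,"dz":0,"wx":0,"wy":0,"wz":0}
    - {"hand":-1,"dx":-0.4,"dy":0.7,"dz":0,"wx":0,"wy":0,"wz":0}
    - {"hand":-1,"dx":-0.4,"dy":0.5,"dz":-0.5,"wx":0,"wy":0,"wz":0}
    - {"hand":-1,"dx":0,"dy":0,"dz":-0.9,"wx":0,"wy":0,"wz":0}
    - {"hand":-1,"dx":0,"dy":0,"dz":-0.9,"wx":0,"wy":0,"wz":0}
    - {"hand":-1,"dx":0,"dy":0,"dz":-0.9,"wx":0,"wy":0,"wz":0}
    - {"hand":-1,"dx":0,"dy":0,"dz":0,"wx":0,"wy":0,"wz":0}
    - {"hand":-1,"dx":0,"dy":0,"dz":0,"wx":0,"wy":0,"wz":0}

```text
time: 32.3
eef_pos: [0.5777, -0.1585, 0.3123]
tcp_rot: [[0.997, 0.073, -0.001], [0.073, -0.997, 0.0], [-0.001, -0.0, -1.0]]
contact_force: [-0.5, -0.3, -0.1]
gripper_width: -0.003
gripper_force: 0.0
```

```bash
python3 snap.py t20; python3 -c "
from station import r
print(r.close_job())"
```

```text
[[0.641, 0.299], [0.666, -0.041], [0.563, -0.048], [0.539, 0.287]]
L far [0.641 0.299] gap 0.0003 along to return 0.0002
R far [ 0.666 -0.041] gap 0.0001 along to return 0.3406
L near [0.539 0.287] gap 0.1034 along to return 0.0043
R near [ 0.563 -0.048] gap 0.1034 along to return 0.34
32.35 [ 0.57741527 -0.15860719  0.31163701] [ 0.71502303 -0.63983645 -0.55466315]
the job is handed in; nothing more can be done
None
```

The job is handed in at about 32 s: the board lies flush along the rail with its left end against the return (camera gaps under 0.5 mm), pressed home about 6 N beyond its drag each time, with no force reading above about 13 N and the mug, jar and pot never approached.

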